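# Put the compression platens away in order of size

### The arm

A 6-joint arm with a two-finger parallel gripper is mounted at the origin on the work surface. World frame = base frame: x ahead of the robot, y to its left, z up, the work surface at z = 0. Lengths are in mm, angles in rad, forces in N, time in s.
With the tool pointing down it reaches from about 275 to 750 mm from the base axis. Payload 10.2 kg.
Tool frame: the origin (TCP) lies midway between the tips of the shut fingers; the grasp point (between the pads) lies 19 mm behind it; z points along the fingers, y is the line along which they close (so a half turn about z gives the same grasp; the last joint's range is limited). The gripper opens to 85 mm and grips with 20 to 120 N. Pads are 22 mm wide; open, the fingers measure 114 mm over their backs; the gripper's body (76 mm by 85 mm) begins 54 mm behind the grasp point. The pads swing forward as they close: fully open they stand 13 mm farther back than shut.
Start: joints at [-1.531, 0.313, 1.498, -0, 1.331, -0.223], TCP at [136.374, -506.985, 231.294] pointing down, gripper open.
Joint ranges: [-2.94, 2.94], [-0.97, 2.17], [0.19, 2.56], [-1.23, 4.37], [0.02, 3.11], [-2.88, 2.88]. Speed limits (rad/s): [2.39, 2.39, 3.01, 3.14, 3.14, 3.14].

### API

Orientations are given as a unit quaternion [w, x, y, z].
In Python, from rig import ctrl gives the robot as it stands.
- The arm moves only by the tool send_rows, never from a script. Its argument "targets" is a list of rows, each a list of 7 numbers: the closure, from -1 (fully open) to 1 (shut), so that 0 is half open, then the shift along the tool's x, y, z in m, then the turn, a rotation vector about the tool's x, y, z in rad. In form: [[claw, dx, dy, dz, ax, ay, az], ...]. A call has exactly 10 rows; each row shifts and turns the commanded pose from where the row before left it, along the tool's axes as they then stand; what a row does not reach is not made up. A row lasts 1/8 s, in which the tool goes at most 62.5 mm and 10.7 degrees, less where a joint would pass 70% of its speed; a pose out of reach is approached as far as the arm can. A call with a gripper value outside its range is refused whole. The fingers move at their own pace and stop on an object; "squeeze" is the grip in N (left out, the last holds). Time passes only in rows, so rows that do not move let the fingers close, or fill a call up. It gives the time, the measured TCP pose, the force, the opening and the grip force at its end, in the units of the state.
- ctrl.sense(): the state, without advancing time (a new reading comes with each control period).
- ctrl.capture(name): name is "scene" or "top" or "wrist"; returns a dict with "img" (400x640x3 uint8, red, green, blue), "camera_matrix" (3x3 intrinsics, pixels), "R" (3x3) and "t" (3): a world point X has camera coordinates R X + t. Camera axes: x right, y down, z forward; pixel columns grow to the right and rows downward; lengths in mm; the calibration is good to about 2 mm. A picture is of the moment at which its call begins. There is no depth.
- ctrl.finish_job(): hands the job in; it is judged then, once.
Trained networks look in a picture, given as the dict that the camera call returned (one of the last four; its "shot" number tells which), for a name from the list of things; names that differ only in an ending like _2 or _b are one class to them, and where a whole thing is asked for, a point or a joint stands for the part that bears it (a point fixed in the world has none). Each returns a list of dicts, best first, with "score" (0 to 1); they miss things now and then, are a little off and sometimes report something else, mostly with a low value. They report only what shows in the picture. A call takes as long as a camera call. They do not tell look-alikes from the thing itself.
- ctrl.boxes_of(query, picture): "extent" ([left, top, width, height] in pixels, round what is visible of it).
- ctrl.landmark_of(query, picture): "point" ([column, row] in pixels: a listed point, or the origin of a listed thing).
The state is a dict: "time_s": time; "joints": joint angles; "dq": joint speeds; "tau": joint torques, N m; "eef_pos": TCP position; "ee_rot": TCP orientation; "force": force on the tool from outside, world axes, zero at the start; "wrist_torque": the same for the moment, N m; "grip_width": opening from 0.0 (shut) to 1.0 (fully open); "grip_force": force on a finger pad.
Only numpy, scipy, OpenCV 4.12 (cv2) and the standard library are available. Lean on these libraries where they do the work, as an engineer would, in place of code of your own. Each camera call takes 0.05 s, during which the arm holds its last target. There are 200 camera calls.

### The job

Put the four steel compression platens away on the four rubber seats of the storage rail, in order of diameter: the largest on the seat next to the load cell, the smallest at the other end. Each ends stem up, flat and centred on its seat; set them down gently rather than dropping them, and do not tip any over. Leave the load cell and the pot of pins where they stand.

Things in the scene. Friction and masses are not known exactly. Their poses are not given: they have to be found in the camera images.
- platen_a_mid (a point): Compression platen, the smallest of four: a bare steel disc 36 mm in diameter and 10 mm thick lying flat, with an upright round stem 22 mm in diameter and 52 mm long on its centre (total height 62 mm, about 0.2 to 0.6 kg); a small dark cross-hole pierces the stem near the top. Loose, on the table. This point is on the stem's axis, half-way up: 31 mm above the underside, 21 mm above the top of the disc, 31 mm below the top of the stem. z runs up the stem.
- platen_b_mid (a point): Compression platen, the second smallest of four: a bare steel disc 48 mm in diameter and 10 mm thick lying flat, with an upright round stem 22 mm in diameter and 52 mm long on its centre (total height 62 mm, about 0.2 to 0.6 kg); a small dark cross-hole pierces the stem near the top. Loose, on the table. This point is on the stem's axis, half-way up: 31 mm above the underside, 21 mm above the top of the disc, 31 mm below the top of the stem. z runs up the stem.
- platen_c_mid (a point): Compression platen, the second largest of four: a bare steel disc 60 mm in diameter and 10 mm thick lying flat, with an upright round stem 22 mm in diameter and 52 mm long on its centre (total height 62 mm, about 0.2 to 0.6 kg); a small dark cross-hole pierces the stem near the top. Loose, on the table. This point is on the stem's axis, half-way up: 31 mm above the underside, 21 mm above the top of the disc, 31 mm below the top of the stem. z runs up the stem.
- platen_d_mid (a point): Compression platen, the largest of four: a bare steel disc 72 mm in diameter and 10 mm thick lying flat, with an upright round stem 22 mm in diameter and 52 mm long on its centre (total height 62 mm, about 0.2 to 0.6 kg); a small dark cross-hole pierces the stem near the top. Loose, on the table. This point is on the stem's axis, half-way up: 31 mm above the underside, 21 mm above the top of the disc, 31 mm below the top of the stem. z runs up the stem.
- seat_1: Black round rubber seat at the right-hand (-y) end of the rail: one of four alike, 78 mm in diameter, 86 mm apart in a row along an aluminium rail (360 x 90 mm, 12 mm thick) fixed to the table. The seat stands 4 mm proud of the rail, so its top is 16 mm above the table. Origin: centre of the top face; y runs along the rail from seat_1 to seat_4, z up.
- seat_2: Black round rubber seat second from the right: one of four alike, 78 mm in diameter, 86 mm apart in a row along an aluminium rail (360 x 90 mm, 12 mm thick) fixed to the table. The seat stands 4 mm proud of the rail, so its top is 16 mm above the table. Origin: centre of the top face; y runs along the rail from seat_1 to seat_4, z up.
- seat_3: Black round rubber seat third from the right: one of four alike, 78 mm in diameter, 86 mm apart in a row along an aluminium rail (360 x 90 mm, 12 mm thick) fixed to the table. The seat stands 4 mm proud of the rail, so its top is 16 mm above the table. Origin: centre of the top face; y runs along the rail from seat_1 to seat_4, z up.
- seat_4: Black round rubber seat at the left-hand (+y) end: one of four alike, 78 mm in diameter, 86 mm apart in a row along an aluminium rail (360 x 90 mm, 12 mm thick) fixed to the table. The seat stands 4 mm proud of the rail, so its top is 16 mm above the table. Origin: centre of the top face; y runs along the rail from seat_1 to seat_4, z up.
- load_cell_mid (a point): Load cell: an upright aluminium block 26 x 52 mm and 66 mm tall with two dark slots across it (S shape), standing loose on the table just beyond one end of the rail, 99 mm from the nearest seat's centre; it may be at either end. It marks the end where the largest platen goes. Point: its centre, 33 mm above the table; z up.
- pin_pot_mid (a point): Round grey plastic pot, 60 mm across and 50 mm tall, with four upright steel pins that stand up to 66 mm above the table; loose, on the table just beyond the other end of the rail. To be left alone. Point: its centre, 25 mm above the table; z up.
There are look-alikes about, which are no part of the job. Leave any purple or red look-alike of the part that bears platen_c_mid alone.

How it is judged (in metres and radians):
At the end, for the whole second after the job is handed in: The four platens stand on the four seats in order of diameter, largest next to the load cell and smallest at the other end, each within 12 mm of its seat's centre, resting on the seat (within 6 mm in height), stem upright within 0.1 rad, released and at rest (((y of load_cell_mid in the frame of seat_2 above 0 m and horizontal distance between platen_a_mid and seat_1 below 0.012 m and z of platen_a_mid in the frame of seat_1 between 0.025 and 0.037 m and horizontal distance between platen_b_mid and seat_2 below 0.012 m and z of platen_b_mid in the frame of seat_2 between 0.025 and 0.037 m and horizontal distance between platen_c_mid and seat_3 below 0.012 m and z of platen_c_mid in the frame of seat_3 between 0.025 and 0.037 m and horizontal distance between platen_d_mid and seat_4 below 0.012 m and z of platen_d_mid in the frame of seat_4 between 0.025 and 0.037 m) or (y of load_cell_mid in the frame of seat_2 below 0 m and horizontal distance between platen_a_mid and seat_4 below 0.012 m and z of platen_a_mid in the frame of seat_4 between 0.025 and 0.037 m and horizontal distance between platen_b_mid and seat_3 below 0.012 m and z of platen_b_mid in the frame of seat_3 between 0.025 and 0.037 m and horizontal distance between platen_c_mid and seat_2 below 0.012 m and z of platen_c_mid in the frame of seat_2 between 0.025 and 0.037 m and horizontal distance between platen_d_mid and seat_1 below 0.012 m and z of platen_d_mid in the frame of seat_1 between 0.025 and 0.037 m)) and linear speed of each of platen_a, platen_b, platen_c, platen_d below 0.02 m/s and angle between each of platen_a_mid, platen_b_mid, platen_c_mid, platen_d_mid's own z axis and vertical below 0.1 rad); the robot touches nothing.
It fails at once if the load cell or the pin pot shifted by more than 20 mm or tipped by more than 0.3 rad (distance of any of load_cell_mid, pin_pot_mid from where it was at the start of the episode above 0.02 m or angle between any of load_cell_mid, pin_pot_mid's own z axis and vertical above 0.3 rad).
It fails at once if a platen tipped by more than 0.6 rad (angle between any of platen_a_mid, platen_b_mid, platen_c_mid, platen_d_mid's own z axis and vertical above 0.6 rad).
It fails at once if a platen dropped or flung: moving faster than 0.5 m/s while its mid point is lower than 62 mm above the table (15 mm above its height on a seat) ((height (world z) of platen_a_mid below 0.062 m and linear speed of platen_a above 0.5 m/s) or (height (world z) of platen_b_mid below 0.062 m and linear speed of platen_b above 0.5 m/s) or (height (world z) of platen_c_mid below 0.062 m and linear speed of platen_c above 0.5 m/s) or (height (world z) of platen_d_mid below 0.062 m and linear speed of platen_d above 0.5 m/s)).
It also fails if it takes over 109 s, if anything falls off the work surface, if the arm or the gripper's body presses on something with over 40 N, if the wrist force passes 120 N, or if a joint passes its speed limit or range.

## Working session

There is one attempt and no reset: what is moved stays moved. The work goes in short steps, Python scripts to look and compute and a tool call to move; the robot and the scene stay as the last step left them, time stands still between calls to the robot, and variables do not carry over. Pictures are saved under pics/ and viewed, at most 14 in all, crops included, and the job is handed in when it is done.

Besides the shell and the picture viewer there is one more tool, called after "Request:" as a command line: name --pt "numbers of a row" for each row, then --argument value for the rest. send_rows: Moves the arm, as the interface text tells. Its arguments: {"type":"object","properties":{"targets":{"type":"array"},"squeeze":{"type":"number"}},"required":["targets"]}

```bash
mkdir -p pics; ls; cat > h.py <<'E'
import numpy as np, cv2
from rig import ctrl
def ray(p,u,z):
    K=p["camera_matrix"];R=np.array(p["R"]);t=np.array(p["t"])
    d=R.T@np.linalg.inv(K)@np.array([u[0],u[1],1.]);c=-R.T@t
    return c+d*(z-c[2])/d[2]
def proj(p,X):
    q=np.array(p["camera_matrix"])@(np.array(p["R"])@np.array(X,float)+p["t"]);return q[:2]/q[2]
def save(p,n): cv2.imwrite("pics/"+n,p["img"][:,:,::-1])
E
python3 - <<'E'
from h import *
print(ctrl.sense())
for n in("top","scene"):
    p=ctrl.capture(n);save(p,n+"0.png")
    for q,z in(("platen_a_mid",31),("seat_1",16),("load_cell_mid",33),("pin_pot_mid",25)):
        for d in ctrl.landmark_of(q,p): print(n,q,round(d["score"],2),np.round(d["point"]),ray(p,d["point"],z).round(0))
E
```

```text
pics
{'time_s': 0.0, 'joints': array([-1.53140394e+00,  3.13463805e-01,  1.49845495e+00,  1.21058870e-05,
        1.33101351e+00, -2.23375130e-01]), 'dq': array([ 0.00089729, -0.00075675, -0.00066881,  0.00097895,  0.00151733,
       -0.00048083]), 'tau': array([ 1.36849835e-04, -4.12263322e+01, -2.59733874e+01, -2.13685817e-04,
        4.25562845e-03, -3.06574478e-06]), 'eef_pos': array([ 136.36397302, -506.70563451,  230.72129392]), 'ee_rot': array([-6.66433983e-04,  9.91381529e-01,  1.31004642e-01,  6.73834610e-05]), 'force': array([ 0.11136172, -0.06570701, -0.75582837]), 'wrist_torque': array([ 0.04798771,  0.00653204, -0.01218503]), 'grip_force': 0.0, 'grip_width': 0.9957884124099718}
top platen_a_mid 0.47 [268. 219.] [451. 115.  31.]
top platen_a_mid 0.18 [196. 240.] [401. 292.  31.]
top seat_1 0.97 [322. 149.] [627. -20.  16.]
top seat_1 0.87 [356. 149.] [ 626. -106.   16.]
top seat_1 0.86 [255. 162.] [596. 150.  16.]
top seat_1 0.69 [289. 153.] [618.  64.  16.]
top load_cell_mid 0.78 [393. 142.] [ 641. -197.   33.]
top pin_pot_mid 0.74 [215. 164.] [590. 247.  25.]
scene platen_a_mid 0.75 [393. 198.] [446. 117.  31.]
scene seat_1 0.79 [309. 252.] [621. -22.  16.]
scene seat_1 0.66 [269. 245.] [ 628. -106.   16.]
scene seat_1 0.58 [352. 257.] [607.  64.  16.]
scene load_cell_mid 0.56 [224. 234.] [ 641. -199.   33.]
scene pin_pot_mid 0.61 [444. 268.] [584. 244.  25.]
```

View pics/top0.png

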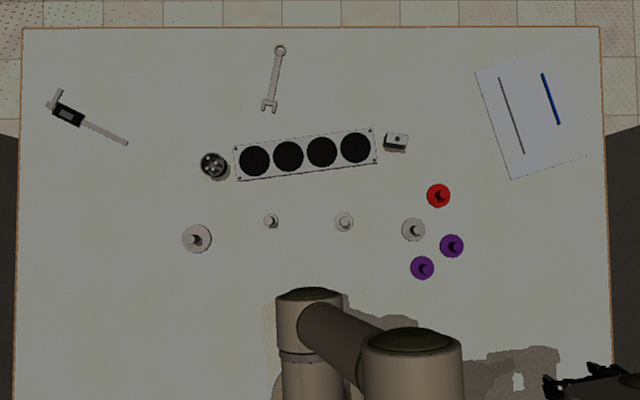

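View pics/scene0.png

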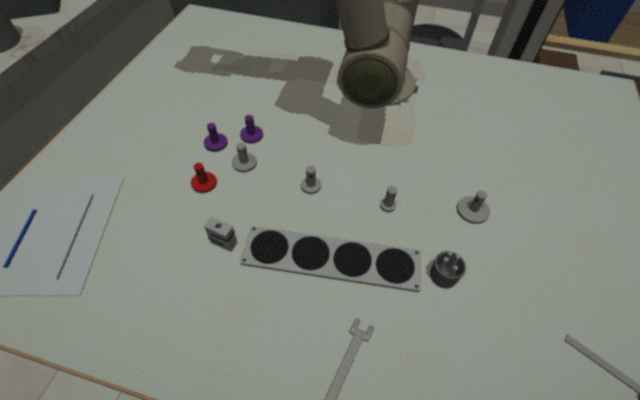

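The bare-steel candidates in the top view are (196,239), (271,221), (344,221) and (413,230). The red one at (438,195) and the purple ones at (452,246) and (422,268) are look-alikes to leave alone. The load cell is at the right end (396,142) and the pot at the left (214,165), so d→seat_1, c→seat_2, b→seat_3, a→seat_4.

```bash
python3 - <<'E'
from h import *
p=ctrl.capture("top")
im=p["img"][130:290,180:460,::-1]
im=cv2.convertScaleAbs(im,alpha=1.6)
cv2.imwrite("pics/crop1.png",cv2.resize(im,None,fx=2.8,fy=2.8,interpolation=cv2.INTER_CUBIC))
# seats: dark blobs
g=cv2.cvtColor(p["img"],cv2.COLOR_RGB2GRAY)
sub=(g<40).astype(np.uint8); sub[:130]=0;sub[185:]=0;sub[:,:180]=0;sub[:,420:]=0
n,l,s,c=cv2.connectedComponentsWithStats(sub)
for i in range(1,n):
    if s[i,4]>150: print(s[i],c[i].round(1),ray(p,c[i],16).round(1))
E
```

```text
[341 133  30  30 700] [355.  147.2] [ 631.  -103.7   16. ]
[307 137  30  30 705] [321.4 151.6] [620.4 -18.4  16. ]
[273 142  31  30 709] [287.8 156.1] [609.6  66.6  16. ]
[239 146  31  30 711] [254.  160.6] [598.8 151.9  16. ]
[202 154  19  21 177] [209.4 162.9] [593.8 263.9  16. ]
```

View pics/crop1.png

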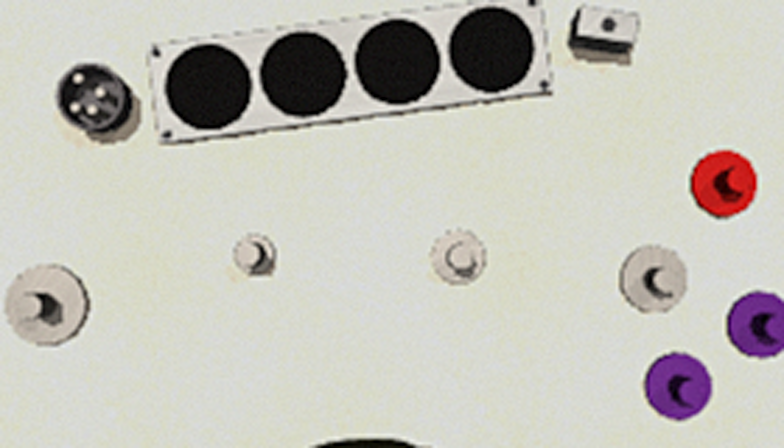

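The crop shows the bare platens d at (48,305), a (255,254), b (459,256) and c (653,278). Their apparent diameters of about 74, 38, 50 and 59 mm match. The seats come out 86 mm apart, as given.

```bash
cat >> h.py <<'E'
from scipy.spatial.transform import Rotation as Ro
def go(T):
    s=ctrl.sense(); R=Ro.from_quat(s["ee_rot"],scalar_first=True)
    d=R.inv().apply(np.array(T,float)-s["eef_pos"])
    print("tcp",s["eef_pos"].round(1),"t",round(s["time_s"],2),"tool shift mm",d.round(1),"rotvec to vertical/keep", R.as_matrix()[:,0].round(3),"F",s["force"].round(1),"grip",round(s["grip_width"],3),round(s["grip_force"],1))
E
python3 - <<'E'
from h import *
p=ctrl.capture("top")
for n,u in dict(d=(48,305),a=(255,254),b=(459,256),c=(653,278)).items():
    print(n,ray(p,np.array(u)/2.8+[180,130]-.3,10).round(1))
go([440,-250,150])
w=ctrl.capture("wrist");R=np.array(w["R"]);print(R.round(2),(-R.T@w["t"]).round(0),w["camera_matrix"])
E
```

```text
d [403.8 296.2  10. ]
a [447.7 110.9  10. ]
b [444.1 -72.9  10. ]
c [ 422.5 -248.2   10. ]
tcp [ 136.4 -507.   231.3] t 0.6 tool shift mm [ 360.  -169.3   81.3] rotvec to vertical/keep [0.966 0.26  0.   ] F [-0.   0.2 -0.4] grip 1.0 0.0
[[ 0.26 -0.97 -0.  ]
 [-0.92 -0.25  0.31]
 [-0.3  -0.08 -0.95]] [ 213. -486.  373.] [[350.53097082   0.         326.33538078]
 [  0.         350.53097082 199.53267649]
 [  0.           0.           1.        ]]
```

Request:
send_rows --pt "-0.3 0.043 -0.022 0.01 0 0 0" --pt "-0.3 0.043 -0.022 0.01 0 0 0" --pt "-0.3 0.043 -0.022 0.01 0 0 0" --pt "-0.3 0.043 -0.022 0.01 0 0 0" --pt "-0.3 0.043 -0.022 0.01 0 0 0" --pt "-0.3 0.043 -0.022 0.01 0 0 0" --pt "-0.3 0.043 -0.022 0.01 0 0 0" --pt "-0.3 0.043 -0.022 0.01 0 0 0" --pt "-0.3 0 0 0 0 0 0" --pt "-0.3 0 0 0 0 0 0" --squeeze 60

```text
time_s: 1.9
eef_pos: [422.7, -248.0, 151.4]
ee_rot: [0.0, 0.991, 0.131, -0.0]
force: [0.2, -0.2, -0.3]
grip_width: 0.648
grip_force: 0.0
```

```bash
python3 - <<'E'
from h import *
go([422,-248,150])
w=ctrl.capture("wrist");save(w,"w1.png")
for d in ctrl.landmark_of("platen_c_mid",w): print(round(d["score"],2),np.round(d["point"]),ray(w,d["point"],31).round(1))
E
```

```text
tcp [ 422.7 -248.   151.4] t 1.9 tool shift mm [-0.7 -0.2  1.4] rotvec to vertical/keep [ 0.966  0.26  -0.   ] F [ 0.2 -0.2 -0.3] grip 0.648 0.0
0.77 [425. 266.] [ 382.6 -343.4   31. ]
0.77 [321. 304.] [ 323.2 -268.6   31. ]
0.69 [446. 102.] [ 510.6 -312.1   31. ]
0.63 [328. 193.] [ 422.6 -248.    31. ]
```

View pics/w1.png

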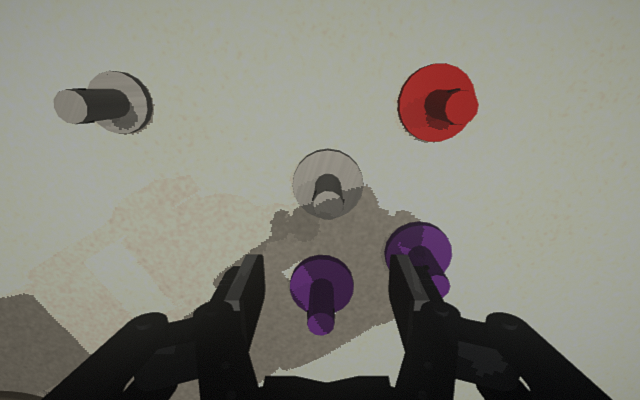

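The steel platen at (328,193) is bare and lies directly under the TCP, with red at (435,103) and purple at (321,285) and (420,255) around it. I'll grasp this one (c).

Request:
send_rows --pt "-0.3 0 0 0.05 0 0 0" --pt "-0.3 0 0 0.045 0 0 0" --pt "-0.3 0 0 0.025 0 0 0" --pt "-0.3 0 0 0.012 0 0 0" --pt "-0.3 0 0 0 0 0 0" --pt "1 0 0 0 0 0 0" --pt "1 0 0 0 0 0 0" --pt "1 0 0 0 0 0 0" --pt "1 0 0 0 0 0 0" --pt "1 0 0 0 0 0 0" --squeeze 60

```text
time_s: 3.25
eef_pos: [423.3, -248.3, 20.4]
ee_rot: [0.001, 0.991, 0.131, 0.001]
force: [-0.9, -0.5, 6.8]
grip_width: 0.242
grip_force: 58.4
```

Request:
send_rows --pt "1 0 0 -0.03 0 0 0" --pt "1 0 0 -0.05 0 0 0" --pt "1 0.03 -0.02 0 0 0 0" --pt "1 0.04 -0.03 0 0 0 0" --pt "1 0.05 -0.03 0 0 0 0" --pt "1 0.05 -0.035 0 0 0 0" --pt "1 0.04 -0.03 0 0 0 0" --pt "1 0.03 -0.02 0 0 0 0" --pt "1 0.0107 -0.0054 0 0 0 0" --pt "1 0 0 0 0 0 0"

```text
time_s: 4.5
eef_pos: [620.3, -18.0, 98.8]
ee_rot: [-0.0, 0.991, 0.131, -0.001]
force: [-0.2, -0.4, -4.5]
grip_width: 0.239
grip_force: 59.8
```

```bash
python3 - <<'E'
from h import *
go([620.4,-18.4,36.4])
w=ctrl.capture("wrist");save(w,"w2.png")
for d in ctrl.landmark_of("seat_1",w): print(round(d["score"],2),np.round(d["point"]),ray(w,d["point"],16).round(1))
E
```

```text
tcp [620.3 -18.   98.8] t 4.5 tool shift mm [ 0.   0.5 62.4] rotvec to vertical/keep [ 0.966  0.26  -0.001] F [-0.2 -0.4 -4.5] grip 0.239 59.8
0.86 [327. 209.] [620.3 -17.1  16. ]
0.81 [452. 222.] [ 633.3 -102.8   16. ]
0.79 [199. 191.] [609.9  68.2  16. ]
0.63 [ 67. 174.] [599.2 154.3  16. ]
```

View pics/w2.png

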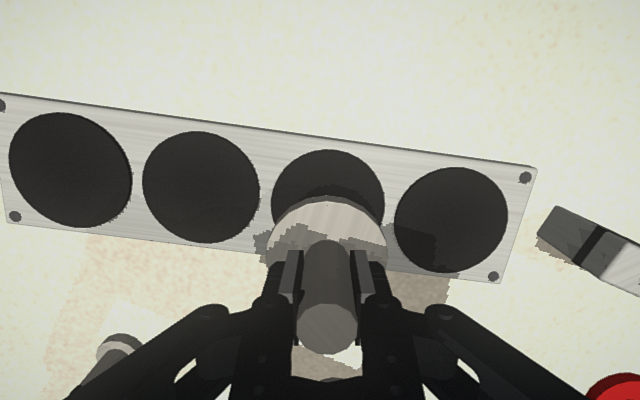

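The wrist view shows platen c held upright over seat 2 (seat centre 327,209, 1 mm off). Lowering it.

Request:
send_rows --pt "1 0 0 0.025 0 0 0" --pt "1 0 0 0.02 0 0 0" --pt "1 0 0 0.01 0 0 0" --pt "1 0 0 0.004 0 0 0" --pt "1 0 0 0.002 0 0 0" --pt "1 0 0 0.001 0 0 0" --pt "1 0 0 0.0005 0 0 0" --pt "1 0 0 0 0 0 0" --pt "1 0 0 0 0 0 0" --pt "1 0 0 0 0 0 0"

```text
time_s: 5.85
eef_pos: [620.7, -18.0, 36.8]
ee_rot: [-0.0, 0.991, 0.131, 0.0]
force: [-0.5, 0.3, -5.2]
grip_width: 0.245
grip_force: 59.8
```

Request:
send_rows --pt "1 0 0 0.0007 0 0 0" --pt "1 0 0 0.0005 0 0 0" --pt "1 0 0 0 0 0 0" --pt "1 0 0 0 0 0 0" --pt "0.3 0 0 0 0 0 0" --pt "-0.3 0 0 0 0 0 0" --pt "-0.3 0 0 0 0 0 0" --pt "-0.3 0 0 0 0 0 0" --pt "-0.3 0 0 0 0 0 0" --pt "-0.3 0 0 0 0 0 0"

```text
time_s: 7.1
eef_pos: [620.7, -18.0, 35.6]
ee_rot: [0.0, 0.991, 0.131, 0.0]
force: [0.1, 0.6, -0.5]
grip_width: 0.65
grip_force: 0.0
```

Request:
send_rows --pt "-0.3 0 0 -0.05 0 0 0" --pt "-0.3 0 0 -0.06 0 0 0" --pt "-0.3 -0.016 -0.045 0 0 0 0" --pt "-0.3 -0.016 -0.045 0 0 0 0" --pt "-0.3 -0.016 -0.045 0 0 0 0" --pt "-0.3 -0.016 -0.045 0 0 0 0" --pt "-0.3 -0.016 -0.045 0 0 0 0" --pt "-0.3 -0.016 -0.045 0 0 0 0" --pt "-0.3 -0.016 -0.045 0 0 0 0" --pt "-0.3 -0.016 -0.045 0 0 0 0"

```text
time_s: 8.35
eef_pos: [402.6, 297.6, 145.8]
ee_rot: [-0.0, 0.991, 0.131, 0.0]
force: [0.8, -0.6, -0.1]
grip_width: 0.651
grip_force: 0.0
```

Request:
send_rows --pt "-0.3 0 0 0 0 0 0" --pt "-0.3 0 0 0 0 0 0" --pt "-0.3 0 0 0 0 0 0" --pt "-0.3 0 0 0 0 0 0" --pt "-0.3 0 0 0 0 0 0" --pt "-0.3 0 0 0 0 0 0" --pt "-0.3 0 0 0 0 0 0" --pt "-0.3 0 0 0 0 0 0" --pt "-0.3 0 0 0 0 0 0" --pt "-0.3 0 0 0 0 0 0"

```text
time_s: 9.6
eef_pos: [403.5, 296.4, 145.6]
ee_rot: [0.0, 0.991, 0.131, -0.0]
force: [-0.2, -0.0, -0.1]
grip_width: 0.65
grip_force: 0.0
```

```bash
python3 - <<'E'
from h import *
go([403.8,296.2,19])
w=ctrl.capture("wrist");save(w,"w3.png")
for d in ctrl.landmark_of("platen_d_mid",w): print(round(d["score"],2),np.round(d["point"]),ray(w,d["point"],31).round(1))
p=ctrl.capture("top")
for d in ctrl.landmark_of("platen_d_mid",p): print(round(d["score"],2),np.round(d["point"]),ray(p,d["point"],47).round(1))
E
```

```text
tcp [403.5 296.4 145.6] t 9.6 tool shift mm [  0.2   0.3 126.6] rotvec to vertical/keep [ 0.966  0.26  -0.   ] F [-0.2 -0.  -0.1] grip 0.65 0.0
0.78 [324. 194.] [403.7 299.4  31. ]
0.85 [196. 240.] [402.6 288.9  47. ]
```

View pics/w3.png

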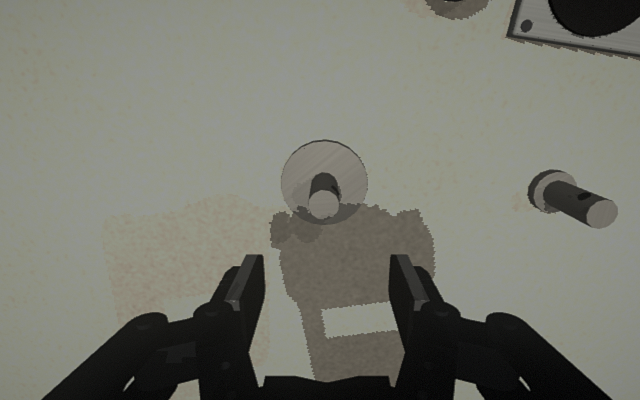

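The wrist view shows d, the largest disc, at (324,182), centred between the fingers to within about 2 mm.

Request:
send_rows --pt "-0.3 0 -0.002 0.05 0 0 0" --pt "-0.3 0 0 0.04 0 0 0" --pt "-0.3 0 0 0.025 0 0 0" --pt "-0.3 0 0 0.011 0 0 0" --pt "-0.3 0 0 0 0 0 0" --pt "1 0 0 0 0 0 0" --pt "1 0 0 0 0 0 0" --pt "1 0 0 0 0 0 0" --pt "1 0 0 0 0 0 0" --pt "1 0 0 0 0 0 0"

```text
time_s: 11.05
eef_pos: [403.5, 298.6, 20.6]
ee_rot: [-0.0, 0.991, 0.131, 0.001]
force: [-2.6, 0.8, 6.8]
grip_width: 0.242
grip_force: 58.4
```

Request:
send_rows --pt "1 0 0 -0.04 0 0 0" --pt "1 0 0 -0.06 0 0 0" --pt "1 0.005 0.02 0 0 0 0" --pt "1 0.009 0.035 0 0 0 0" --pt "1 0.012 0.045 0 0 0 0" --pt "1 0.012 0.045 0 0 0 0" --pt "1 0.012 0.045 0 0 0 0" --pt "1 0.012 0.045 0 0 0 0" --pt "1 0.012 0.045 0 0 0 0" --pt "1 0.012 0.045 0 0 0 0"

```text
time_s: 12.3
eef_pos: [570.7, 5.5, 119.3]
ee_rot: [-0.0, 0.991, 0.131, -0.0]
force: [0.3, 1.2, -3.8]
grip_width: 0.24
grip_force: 59.7
```

Request:
send_rows --pt "1 0.012 0.045 0 0 0 0" --pt "1 0.009 0.04 0 0 0 0" --pt "1 0.006 0.025 0 0 0 0" --pt "1 0.003 0.012 0 0 0 0" --pt "1 0 0 0 0 0 0" --pt "1 0 0 0 0 0 0" --pt "1 0 0 0 0 0 0" --pt "1 0 0 0 0 0 0" --pt "1 0 0 0 0 0 0" --pt "1 0 0 0 0 0 0"

```text
time_s: 13.55
eef_pos: [631.1, -103.1, 119.6]
ee_rot: [-0.0, 0.991, 0.131, 0.0]
force: [0.6, 0.1, -3.7]
grip_width: 0.242
grip_force: 59.6
```

```bash
python3 - <<'E'
from h import *
go([631.5,-103.5,36])
w=ctrl.capture("wrist");save(w,"w4.png")
for d in ctrl.landmark_of("seat_1",w): print(round(d["score"],2),np.round(d["point"]),ray(w,d["point"],16).round(1))
E
```

```text
tcp [ 631.1 -103.1  119.6] t 13.55 tool shift mm [ 0.2  0.5 83.6] rotvec to vertical/keep [0.966 0.26  0.   ] F [ 0.6  0.1 -3.7] grip 0.242 59.6
0.83 [ 90. 168.] [609.4  67.2  16. ]
```

View pics/w4.png

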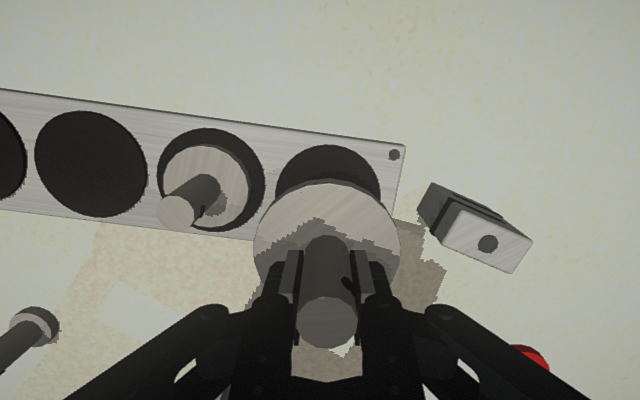

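Platen c sits centred on seat 2 (206,185), and d is above seat 1 (327,180), clear of the load cell. Lowering d.

Request:
send_rows --pt "1 0 0 0.03 0 0 0" --pt "1 0 0 0.03 0 0 0" --pt "1 0 0 0.015 0 0 0" --pt "1 0 0 0.005 0 0 0" --pt "1 0 0 0.002 0 0 0" --pt "1 0 0 0.001 0 0 0" --pt "1 0 0 0.0005 0 0 0" --pt "1 0 0 0 0 0 0" --pt "1 0 0 0 0 0 0" --pt "1 0 0 0 0 0 0"

```text
time_s: 14.9
eef_pos: [631.4, -103.3, 36.7]
ee_rot: [0.0, 0.991, 0.131, 0.0]
force: [-1.1, -0.2, 2.7]
grip_width: 0.243
grip_force: 60.3
```

Request:
send_rows --pt "0.3 0 0 0 0 0 0" --pt "-0.3 0 0 0 0 0 0" --pt "-0.3 0 0 0 0 0 0" --pt "-0.3 0 0 0 0 0 0" --pt "-0.3 0 0 0 0 0 0" --pt "-0.3 0 0 -0.05 0 0 0" --pt "-0.3 0 0 -0.06 0 0 0" --pt "-0.3 -0.033 -0.015 0 0 0 0" --pt "-0.3 -0.045 -0.02 0 0 0 0" --pt "-0.3 -0.045 -0.02 0 0 0 0"

```text
time_s: 16.15
eef_pos: [496.6, -81.7, 146.1]
ee_rot: [0.0, 0.991, 0.131, 0.0]
force: [0.1, 0.1, 0.7]
grip_width: 0.648
grip_force: 0.0
```

Request:
send_rows --pt "-0.3 -0.04 -0.018 0 0 0 0" --pt "-0.3 -0.01 -0.005 0 0 0 0" --pt "-0.3 0 0 0 0 0 0" --pt "-0.3 0 0 0 0 0 0" --pt "-0.3 0 0 0 0 0 0" --pt "-0.3 0 0 0 0 0 0" --pt "-0.3 0 0 0 0 0 0" --pt "-0.3 0 0 0 0 0 0" --pt "-0.3 0 0 0 0 0 0" --pt "-0.3 0 0 0 0 0 0"

```text
time_s: 17.4
eef_pos: [443.8, -72.8, 146.1]
ee_rot: [0.0, 0.991, 0.131, 0.0]
force: [-0.6, 0.7, 1.1]
grip_width: 0.651
grip_force: 0.0
```

```bash
python3 - <<'E'
from h import *
go([444.1,-72.9,20])
w=ctrl.capture("wrist");save(w,"w5.png")
for d in ctrl.landmark_of("platen_d_mid",w): print(round(d["score"],2),np.round(d["point"]),ray(w,d["point"],31).round(1))
E
```

```text
tcp [443.8 -72.8 146.1] t 17.4 tool shift mm [2.000e-01 1.000e-01 1.261e+02] rotvec to vertical/keep [0.966 0.26  0.   ] F [-0.6  0.7  1.1] grip 0.651 0.0
```

View pics/w5.png

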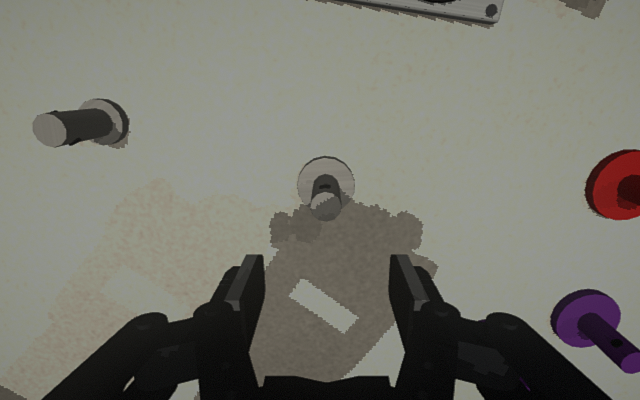

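b's disc is at (326,184), midway between the fingers. Grasping.

Request:
send_rows --pt "-0.3 0 0 0.05 0 0 0" --pt "-0.3 0 0 0.04 0 0 0" --pt "-0.3 0 0 0.025 0 0 0" --pt "-0.3 0 0 0.011 0 0 0" --pt "-0.3 0 0 0 0 0 0" --pt "1 0 0 0 0 0 0" --pt "1 0 0 0 0 0 0" --pt "1 0 0 0 0 0 0" --pt "1 0 0 0 0 0 0" --pt "1 0 0 0 0 0 0"

```text
time_s: 18.75
eef_pos: [444.3, -72.9, 21.0]
ee_rot: [0.0, 0.991, 0.131, 0.001]
force: [-1.0, 0.5, 5.4]
grip_width: 0.239
grip_force: 58.3
```

```bash
python3 - <<'E'
from h import *
go([609.8,67.2,120])
E
```

```text
tcp [444.3 -72.9  21. ] t 18.75 tool shift mm [196.4 -92.2 -98.8] rotvec to vertical/keep [0.966 0.26  0.001] F [-1.   0.5  5.4] grip 0.239 58.3
```

Request:
send_rows --pt "1 0 0 -0.04 0 0 0" --pt "1 0 0 -0.06 0 0 0" --pt "1 0.02 -0.01 0 0 0 0" --pt "1 0.04 -0.018 0 0 0 0" --pt "1 0.045 -0.022 0 0 0 0" --pt "1 0.045 -0.022 0 0 0 0" --pt "1 0.03 -0.014 0 0 0 0" --pt "1 0.0165 -0.006 0 0 0 0" --pt "1 0 0 0 0 0 0" --pt "1 0 0 0 0 0 0"

```text
time_s: 20.0
eef_pos: [609.0, 66.7, 120.0]
ee_rot: [-0.0, 0.991, 0.131, -0.0]
force: [-0.0, 0.7, -3.8]
grip_width: 0.244
grip_force: 59.6
```

```bash
python3 - <<'E'
from h import *
go([609.8,67.2,36.8])
w=ctrl.capture("wrist");save(w,"w6.png")
for d in ctrl.landmark_of("seat_1",w): print(round(d["score"],2),np.round(d["point"]),ray(w,d["point"],16).round(1))
E
```

```text
tcp [609.   66.7 120. ] t 20.0 tool shift mm [ 0.9 -0.3 83.2] rotvec to vertical/keep [ 0.966  0.26  -0.001] F [-0.   0.7 -3.8] grip 0.244 59.6
0.97 [325. 197.] [610.3  69.3  16. ]
0.88 [206. 181.] [599.8 155.4  16. ]
```

View pics/w6.png

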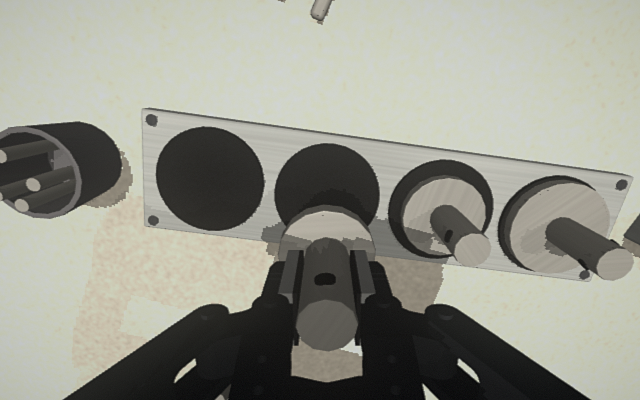

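c and d sit within their seats (445,210 and 560,222), and b is above seat 3. Lowering b.

Request:
send_rows --pt "1 0.001 -0.001 0.03 0 0 0" --pt "1 0 0 0.03 0 0 0" --pt "1 0 0 0.015 0 0 0" --pt "1 0 0 0.005 0 0 0" --pt "1 0 0 0.002 0 0 0" --pt "1 0 0 0.001 0 0 0" --pt "1 0 0 0.0005 0 0 0" --pt "1 0 0 0 0 0 0" --pt "1 0 0 0 0 0 0" --pt "1 0 0 0 0 0 0"

```text
time_s: 21.35
eef_pos: [610.7, 68.3, 37.1]
ee_rot: [0.0, 0.991, 0.131, 0.0]
force: [-0.9, -0.7, 3.3]
grip_width: 0.243
grip_force: 59.9
```

Request:
send_rows --pt "0.3 0 0 0 0 0 0" --pt "-0.3 0 0 0 0 0 0" --pt "-0.3 0 0 0 0 0 0" --pt "-0.3 0 0 0 0 0 0" --pt "-0.3 0 0 0 0 0 0" --pt "-0.3 0 0 -0.05 0 0 0" --pt "-0.3 0 0 -0.06 0 0 0" --pt "-0.3 -0.03 -0.017 0 0 0 0" --pt "-0.3 -0.045 -0.025 0 0 0 0" --pt "-0.3 -0.045 -0.025 0 0 0 0"

```text
time_s: 22.6
eef_pos: [475.5, 102.1, 146.6]
ee_rot: [-0.0, 0.991, 0.131, 0.0]
force: [1.1, 1.3, 0.2]
grip_width: 0.649
grip_force: 0.0
```

Request:
send_rows --pt "-0.3 -0.02 -0.012 0 0 0 0" --pt "-0.3 -0.006 -0.0045 0 0 0 0" --pt "-0.3 0 0 0 0 0 0" --pt "-0.3 0 0 0 0 0 0" --pt "-0.3 0 0 0 0 0 0" --pt "-0.3 0 0 0 0 0 0" --pt "-0.3 0 0 0 0 0 0" --pt "-0.3 0 0 0 0 0 0" --pt "-0.3 0 0 0 0 0 0" --pt "-0.3 0 0 0 0 0 0"

```text
time_s: 23.85
eef_pos: [447.7, 111.0, 146.6]
ee_rot: [0.0, 0.991, 0.131, 0.0]
force: [0.5, -0.3, 0.2]
grip_width: 0.653
grip_force: 0.0
```

```bash
python3 - <<'E'
from h import *
go([447.7,110.9,20])
w=ctrl.capture("wrist");save(w,"w7.png")
for d in ctrl.landmark_of("platen_d_mid",w): print(round(d["score"],2),np.round(d["point"]),ray(w,d["point"],31).round(1))
E
```

```text
tcp [447.7 111.  146.6] t 23.85 tool shift mm [-0.000e+00  1.000e-01  1.266e+02] rotvec to vertical/keep [0.966 0.26  0.   ] F [ 0.5 -0.3  0.2] grip 0.653 0.0
```

View pics/w7.png

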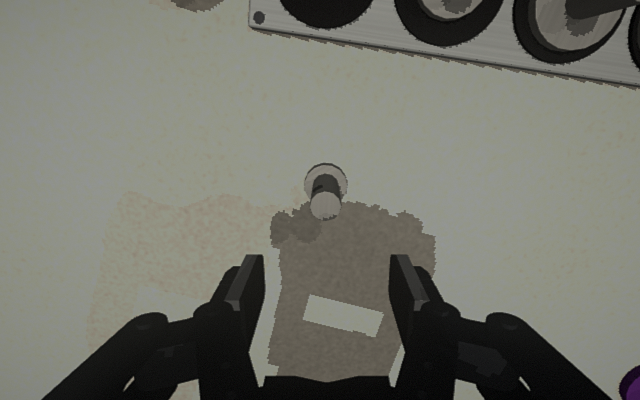

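a, the smallest disc, is at (326,183), centred between the fingers. Grasping.

Request:
send_rows --pt "-0.3 0 0 0.05 0 0 0" --pt "-0.3 0 0 0.04 0 0 0" --pt "-0.3 0 0 0.025 0 0 0" --pt "-0.3 0 0 0.0115 0 0 0" --pt "-0.3 0 0 0 0 0 0" --pt "1 0 0 0 0 0 0" --pt "1 0 0 0 0 0 0" --pt "1 0 0 0 0 0 0" --pt "1 0 0 0 0 0 0" --pt "1 0 0 0 0 0 0"

```text
time_s: 25.2
eef_pos: [448.3, 111.0, 21.1]
ee_rot: [0.0, 0.991, 0.131, 0.001]
force: [-0.9, -0.2, 5.5]
grip_width: 0.239
grip_force: 58.3
```

```bash
python3 - <<'E'
from h import *
go([599.2,152.8,120])
E
```

```text
tcp [448.3 111.   21.1] t 25.2 tool shift mm [156.7  -1.1 -98.7] rotvec to vertical/keep [0.966 0.26  0.002] F [-0.9 -0.2  5.5] grip 0.239 58.3
```

Request:
send_rows --pt "1 0 0 -0.04 0 0 0" --pt "1 0 0 -0.06 0 0 0" --pt "1 0.02 0 0 0 0 0" --pt "1 0.035 0 0 0 0 0" --pt "1 0.04 -0.001 0 0 0 0" --pt "1 0.035 0 0 0 0 0" --pt "1 0.02 0 0 0 0 0" --pt "1 0.007 0 0 0 0 0" --pt "1 0 0 0 0 0 0" --pt "1 0 0 0 0 0 0"

```text
time_s: 26.45
eef_pos: [598.5, 152.6, 120.2]
ee_rot: [-0.0, 0.991, 0.131, -0.0]
force: [-0.3, 0.2, -1.8]
grip_width: 0.243
grip_force: 59.1
```

```bash
python3 - <<'E'
from h import *
go([599.2,152.8,37])
w=ctrl.capture("wrist");save(w,"w8.png")
for d in ctrl.landmark_of("seat_1",w): print(round(d["score"],2),np.round(d["point"]),ray(w,d["point"],16).round(1))
E
```

```text
tcp [598.5 152.6 120.2] t 26.45 tool shift mm [ 0.8  0.  83.2] rotvec to vertical/keep [ 0.966  0.26  -0.   ] F [-0.3  0.2 -1.8] grip 0.243 59.1
0.74 [324. 198.] [598.6 155.3  16. ]
```

Request:
send_rows --pt "1 0.001 -0.001 0.03 0 0 0" --pt "1 0 0 0.03 0 0 0" --pt "1 0 0 0.015 0 0 0" --pt "1 0 0 0.005 0 0 0" --pt "1 0 0 0.002 0 0 0" --pt "1 0 0 0.001 0 0 0" --pt "1 0 0 0.0005 0 0 0" --pt "1 0 0 0 0 0 0" --pt "1 0 0 0 0 0 0" --pt "1 0 0 0 0 0 0"

```text
time_s: 27.8
eef_pos: [600.1, 154.0, 37.1]
ee_rot: [0.0, 0.991, 0.131, 0.0]
force: [-1.0, 0.4, 3.9]
grip_width: 0.243
grip_force: 59.2
```

Contact. Releasing, rising and backing away for a final look.

Request:
send_rows --pt "0.3 0 0 0 0 0 0" --pt "-0.3 0 0 0 0 0 0" --pt "-0.3 0 0 0 0 0 0" --pt "-0.3 0 0 0 0 0 0" --pt "-0.3 0 0 0 0 0 0" --pt "-0.3 0 0 -0.05 0 0 0" --pt "-0.3 0 0 -0.06 0 0 0" --pt "-0.3 -0.045 0.02 -0.04 0 0 0" --pt "-0.3 -0.045 0.03 -0.04 0 0 0" --pt "-0.3 -0.045 0.03 -0.02 0 0 0"

```text
time_s: 29.05
eef_pos: [492.5, 44.1, 245.1]
ee_rot: [0.0, 0.991, 0.131, 0.001]
force: [0.7, -0.4, -0.6]
grip_width: 0.651
grip_force: 0.0
```

Request:
send_rows --pt "-0.3 -0.04 0.02 0 0 0 0" --pt "-0.3 0 0 0 0 0 0" --pt "-0.3 0 0 0 0 0 0" --pt "-0.3 0 0 0 0 0 0" --pt "-0.3 0 0 0 0 0 0" --pt "-0.3 0 0 0 0 0 0" --pt "-0.3 0 0 0 0 0 0" --pt "-0.3 0 0 0 0 0 0" --pt "-0.3 0 0 0 0 0 0" --pt "-0.3 0 0 0 0 0 0"

```text
time_s: 30.3
eef_pos: [459.9, 15.3, 243.2]
ee_rot: [-0.0, 0.991, 0.131, 0.0]
force: [0.0, 0.1, -0.2]
grip_width: 0.652
grip_force: 0.0
```

```bash
python3 - <<'E'
from h import *
go([450,100,200])
S=[(631.5,-103.5),(620.6,-18.2),(609.8,67.5),(599.2,153)]
for n in("wrist","top"):
    w=ctrl.capture(n);im=cv2.convertScaleAbs(w["img"],alpha=1.3)
    for (x,y),r in zip(S,(36,30,24,18)):
        a=np.linspace(0,6.28,60)
        pts=[proj(w,[x+r*np.cos(t),y+r*np.sin(t),26]) for t in a]
        for q in pts: cv2.circle(im,(int(round(q[0])),int(round(q[1]))),0,(255,0,0),-1)
        cv2.circle(im,tuple(int(round(v)) for v in proj(w,[x,y,78])),2,(0,255,0),1)
    if n=="top": im=cv2.resize(im[110:200,190:420],None,fx=3.4,fy=3.4,interpolation=cv2.INTER_CUBIC)
    cv2.imwrite("pics/f_%s.png"%n,im[:,:,::-1])
E
```

```text
tcp [459.9  15.3 243.2] t 30.3 tool shift mm [ 12.5 -84.4  43.2] rotvec to vertical/keep [0.966 0.26  0.   ] F [ 0.   0.1 -0.2] grip 0.652 0.0
```

View pics/f_wrist.png

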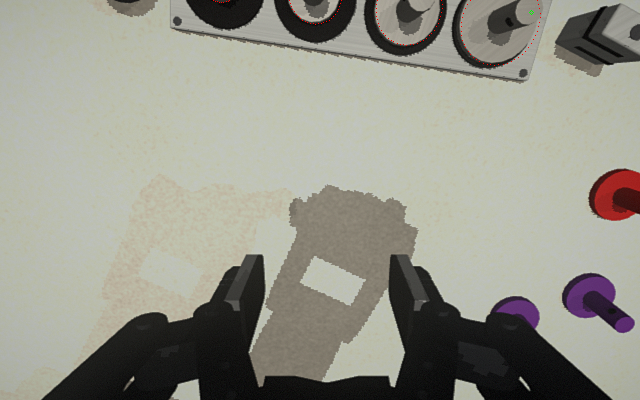

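View pics/f_top.png

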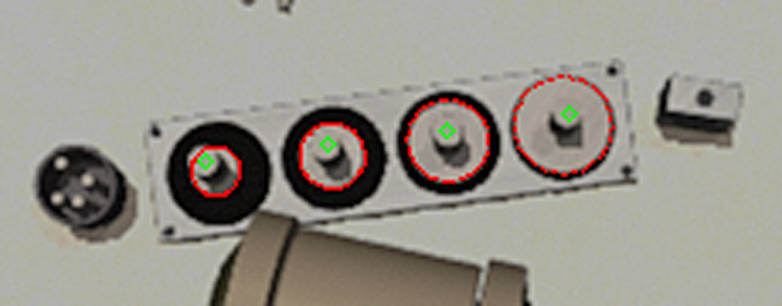

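The predicted rim outlines lie on the discs of all four platens, at (215,170), (332,156), (447,142) and (563,125). The stem tops match as well, so all four are upright and within a few mm of centre. The load cell and the pot have not moved.

```bash
python3 -c "
from rig import ctrl
print(ctrl.finish_job())"
```

```text
the job is handed in; nothing more can be done
None
```

I put all four platens on the rail in order of diameter, largest next to the load cell, and handed the job in at about 30 s. The final pictures show each one upright and centred to within a few mm, but the hand-in returned no verdict.

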